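# Put the pot rests away after supper

### The job

Put the pot rests away after supper: take the lid off the wooden tray, fold each cross-shaped trivet fully shut, lay it flat on the tray's floor, one to a slot, and put the lid back so that it sits fully home. Also take the wooden pot board out of the drying stand and hang it by its slot on the hook, in front of the board already there, without dropping it or knocking the first one off. Leave the tin, garlic, shaker and peeler where they are.

Things in the scene. Friction and masses are not known exactly. Their poses are not given: they have to be found in the camera images.
- trivet_1: Loose folding trivet, 140 g, lying flat: two beech bars, 140 x 11 mm, 26 mm high, crossing on an upright rivet. Origin: rivet axis, underside. x along bar 1; bar 2 points along x turned clockwise (from above) by the opening angle, so the narrow gaps lie at yaw - angle/2 (+ pi); squeezing the bars there shuts it to 140 (x) x 24 x 26 mm, side by side. Two or three trivets are present.
- trivet_1_bar (a joint): Opening angle of trivet_1: 0 shut (bars flush side by side), starts 0.5 to 0.85; light friction (about 0.025 N m), no spring, stops at 0 and 1.2.
- trivet_2: Loose folding trivet, 140 g, lying flat: two beech bars, 140 x 11 mm, 26 mm high, crossing on an upright rivet. Origin: rivet axis, underside. x along bar 1; bar 2 points along x turned clockwise (from above) by the opening angle, so the narrow gaps lie at yaw - angle/2 (+ pi); squeezing the bars there shuts it to 140 (x) x 24 x 26 mm, side by side. Two or three trivets are present.
- trivet_2_bar (a joint): Opening angle of trivet_2: 0 shut (bars flush side by side), starts 0.5 to 0.85; light friction (about 0.025 N m), no spring, stops at 0 and 1.2.
- trivet_3: Loose folding trivet, 140 g, lying flat: two beech bars, 140 x 11 mm, 26 mm high, crossing on an upright rivet. Origin: rivet axis, underside. x along bar 1; bar 2 points along x turned clockwise (from above) by the opening angle, so the narrow gaps lie at yaw - angle/2 (+ pi); squeezing the bars there shuts it to 140 (x) x 24 x 26 mm, side by side. Two or three trivets are present.
- trivet_3_bar (a joint): Opening angle of trivet_3: 0 shut (bars flush side by side), starts 0.5 to 0.85; light friction (about 0.025 N m), no spring, stops at 0 and 1.2.
- tray: Wooden tray for shut trivets, standing firm; 172 x 144 mm, 40 mm high. Origin: centre of the underside; x along its three slots. Floor 6 mm up. Slots 156 mm long (x), 34 mm wide, centred at y = -48, 0, +48 mm, dividers 33 mm high. All walls along x are cut away to the floor over the middle 70 mm, as room for fingers. An open trivet does not go in.
- lid: Loose tray lid, 220 g, 172 (x) x 144 x 8 mm, on the tray at first. Origin: centre of the plate's underside, 40 mm above the tray's when closed. Two battens (12 x 122 mm, at x = +-68 mm) reach 5 mm lower, inside the tray walls with 4 mm of play. Grip bar along x, 70 x 14 mm, z = 8 to 30 mm. The cold hob (x > 0.39, y < -0.37 m, top z = 5 mm) is free to lay it on.
- hook_stand: Fixed steel hook stand. Origin: axis of its 8 mm upright, underside. Foot plate 10 mm thick, x -88 to +30 mm, y +-28 mm. The upright bends over into an arm to -x (roughly world -y), 8 mm thick, top 236 mm up, level from x = -10 to -92 mm, then turned up at x = -100 mm into a tip that ends 250 mm up.
- board_hung: The first wooden pot board, 190 g, 120 mm wide (y), 180 mm high (z), 12 mm thick (x). Origin: centre of the underside. Hanging slot 50 mm wide, from z = 116 to 156 mm; above it a 24 mm strip. It already hangs by its slot on the inner part of the hook arm, 20 to 26 mm from the upright.
- board_wet: The second wooden pot board, 190 g, 120 mm wide (y), 180 mm high (z), 12 mm thick (x). Origin: centre of the underside. Hanging slot 50 mm wide, from z = 116 to 156 mm; above it a 24 mm strip. It stands upright on the floor of the drying stand, between two wire hoops, with about 2 mm of play to each side.
- drying_stand: Fixed drying stand: wooden base 60 x 110 mm, 12 mm high, with three wire hoops in y-z planes at x = -21, 0 and +21 mm, 84 mm wide, up to 72 mm high. Origin: centre of the underside. The board stands in the gap at x = -10.5 mm.
- tuna_tin: Flat tin, 86 mm across, 40 mm high, standing on the worktop; a bystander. Origin: centre of the underside.
- garlic: Garlic bulb, 60 mm; a bystander. Origin: centre of the underside.
- table_shaker: Table shaker, 44 mm across, 90 mm high; a bystander. Origin: centre of the underside.
- peeler: Vegetable peeler lying on the worktop, 170 x 25 x 18 mm; a bystander. Origin: centre of the underside.

How it is judged:
By the outcome, as a careful person would: the job done as asked, in the order asked, and still so for the second after the job is handed in, with the robot touching nothing.
Of trivet_1, trivet_2, trivet_3 only 2 to 3 are there at a start; the rules pass over those that are not, and their reading is None.
At some moment in a run one of trivet_1, trivet_2, trivet_3 may be knocked a few centimetres aside while the robot is not near it.
It also fails if it takes over 210 s, if anything falls off the work surface, if the arm or the gripper's body presses on something with over 40 N, if the wrist force passes 120 N, or if a joint passes its speed limit or range.

### The arm

A 6-joint arm with a two-finger parallel gripper is mounted at the origin on a cart in front of the work surface, level with it; the furniture and walls round the work are solid. World frame = base frame: x ahead of the robot, y to its left, z up, the work surface at z = 0. Lengths are in m, angles in rad, forces in N, time in s.
With the tool pointing down it reaches from about 0.275 to 0.825 m from the base axis. Payload 4.9 kg.
Tool frame: the origin (TCP) lies at the very end of the fingers, on their centre line; the grasp point (between the pads) lies 19 mm behind it; z points along the fingers, y is the line along which they close (so a half turn about z gives the same grasp; the last joint's range is limited). The gripper opens to 85 mm and grips with 20 to 120 N. Pads are 22 mm wide; open, the fingers measure 114 mm over their backs; the gripper's body (76 mm by 85 mm) begins 54 mm behind the grasp point. The pads swing forward as they close: fully open they stand 13 mm farther back than shut.
Start: joints at [1.026, 0.326, -0.193, 1.052, 0, 1.437], TCP at [0.22, 0.504, 0.231] pointing down, gripper open.
Joint ranges: [-2.65, 2.65], [-0.97, 1.79], [-1.3, 1.35], [-1.93, 2.1], [-1.47, 1.37], [-3.14, 3.14]. Speed limits (rad/s): [2.57, 2.57, 3.14, 3.14, 3.14, 3.14].

### API

Orientations are given as a unit quaternion [w, x, y, z].
In Python, from cell import bot, eyes, probe_bus gives the robot as it stands (bot), with the cameras (eyes) and the readings (probe_bus). Calls block until the motion is done:
- bot.move_pose(position, orientation): joint-space move of the TCP to a pose.
- bot.move_linear(position, speed=0.15, rotation=None, until_force=None): straight line of the TCP; rotation=None keeps the orientation; speed is the mean speed in m/s. With until_force (N) it stops when the force on the tool has changed by that much, and returns True; else False.
- bot.goto_joints(angles): joint-space move.
- bot.set_gripper(opening, grasp_force=None): opening from 0.0 (shut) to 1.0 (fully open); grasp_force is the grip in N (None keeps the last); returns when the fingers have stopped.
- bot.wait(seconds).
- bot.solve_ik(position, orientation): joint angles nearest the present ones, or None.
- eyes.camera(name): name is "scene" or "top"; returns the picture (420x560x3 uint8, red, green, blue); there is no depth.
- eyes.calibration(name): a dict with "mtx" (3x3 intrinsics, pixels), "extrinsics" (4x4, takes a point from world to camera coordinates). Camera axes: x right, y down, z forward; pixel columns grow to the right and rows downward; lengths in m; the calibration is good to about 2 mm. A picture is of the moment at which its call begins. calibration takes no time and is no camera call.
A pose or a line that the arm cannot do raises bot.PlanningError and nothing moves.
- bot.close_job(): hands the job in; it is judged then, once.
Readings, each from a call of its own:
- probe_bus.read_clock(): time.
- probe_bus.read_joint_positions(): joint angles.
- probe_bus.read_joint_vel(): joint speeds.
- probe_bus.read_joint_efforts(): joint torques, N m.
- probe_bus.read_position(): TCP position.
- probe_bus.read_tool_rot(): TCP orientation.
- probe_bus.read_ft_force(): force on the tool from outside, world axes, zero at the start.
- probe_bus.read_moment(): the same for the moment, N m.
- probe_bus.read_gripper_width(): opening from 0.0 (shut) to 1.0 (fully open).
- probe_bus.read_finger_force(): force on a finger pad.
Only numpy, scipy, OpenCV 4.12 (cv2) and the standard library are available. Lean on these libraries where they do the work, as an engineer would, in place of code of your own. Each camera call takes 0.05 s, during which the arm holds its last target. There are 200 camera calls.

## Working session

There is one attempt and no reset: what is moved stays moved. The work goes in short steps, each a Python script; the robot and the scene stay as the last script left them, time stands still between calls to the robot, and variables do not carry over. Pictures are saved under pics/ and viewed, at most 14 in all, crops included, and the job is handed in when it is done.

```bash
ls; mkdir -p pics
python3 - <<'E'
from cell import bot, eyes, probe_bus
import cv2
for n in("scene","top"):
    c=eyes.calibration(n);print(n,c["mtx"].round(1).tolist(),c["extrinsics"].round(4).tolist())
    cv2.imwrite(f"pics/{n}0.png",cv2.cvtColor(eyes.camera(n),cv2.COLOR_RGB2BGR))
print(probe_bus.read_tool_rot(),probe_bus.read_clock())
E
```

```text
cell.py
pics
scene [[395.0, 0.0, 283.2], [0.0, 395.0, 206.5], [0.0, 0.0, 1.0]] [[-0.6375, -0.7703, -0.0136, 0.3411], [-0.4158, 0.3589, -0.8356, 0.2833], [0.6486, -0.5271, -0.5491, 0.672], [0.0, 0.0, 0.0, 1.0]]
top [[438.3, 0.0, 273.0], [0.0, 438.3, 204.8], [0.0, 0.0, 1.0]] [[-0.0376, -0.9993, 0.0022, 0.0401], [-0.9781, 0.0364, -0.2051, 0.5204], [0.2049, -0.0099, -0.9787, 1.1063], [0.0, 0.0, 0.0, 1.0]]
[-2.65154011e-04  2.03950489e-01  9.78980899e-01 -7.26064376e-04] 0.1
```

View pics/scene0.png

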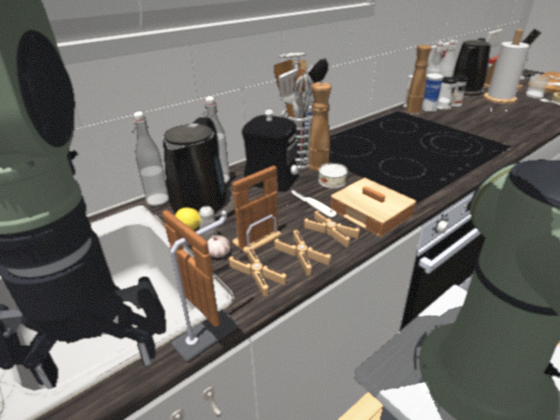

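View pics/top0.png

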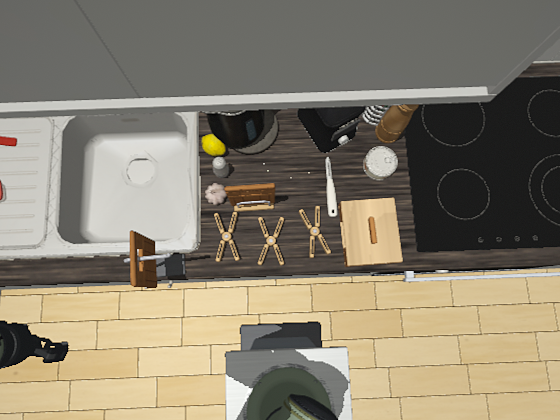

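Scene and top views show three open trivets (top: 227,237; 271,240; 315,231), a lidded tray (372,232), board in stand (250,195), and hook with hung board (143,260). I'll zoom in on the work area.

Run:
```python
import cv2
t=cv2.imread("pics/top0.png")[175:295,115:275];cv2.imwrite("pics/tA.png",cv2.resize(t,None,fx=5,fy=5,interpolation=cv2.INTER_CUBIC))
t=cv2.imread("pics/top0.png")[175:295,250:410];cv2.imwrite("pics/tB.png",cv2.resize(t,None,fx=5,fy=5,interpolation=cv2.INTER_CUBIC))
t=cv2.imread("pics/scene0.png")[160:370,150:430];cv2.imwrite("pics/sA.png",cv2.resize(t,(800,600),interpolation=cv2.INTER_CUBIC))
```

```text
(no output)
```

View pics/tA.png

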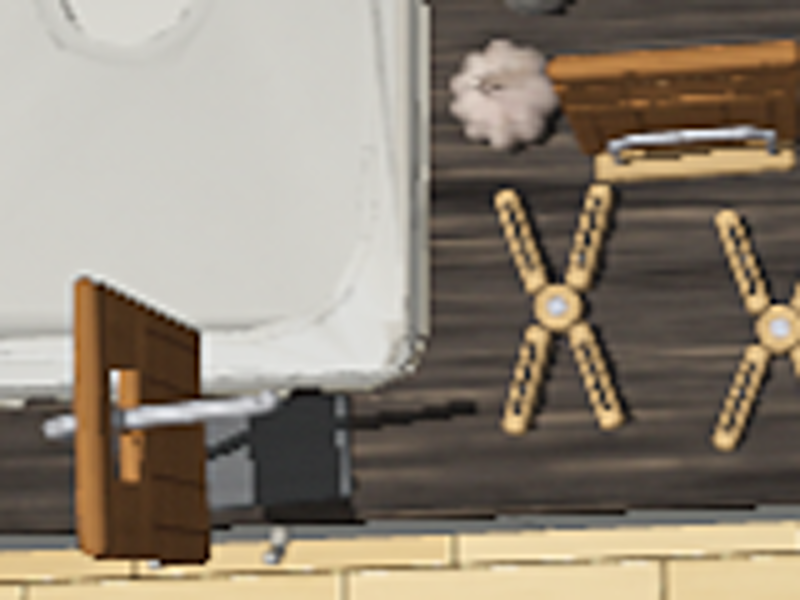

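View pics/tB.png

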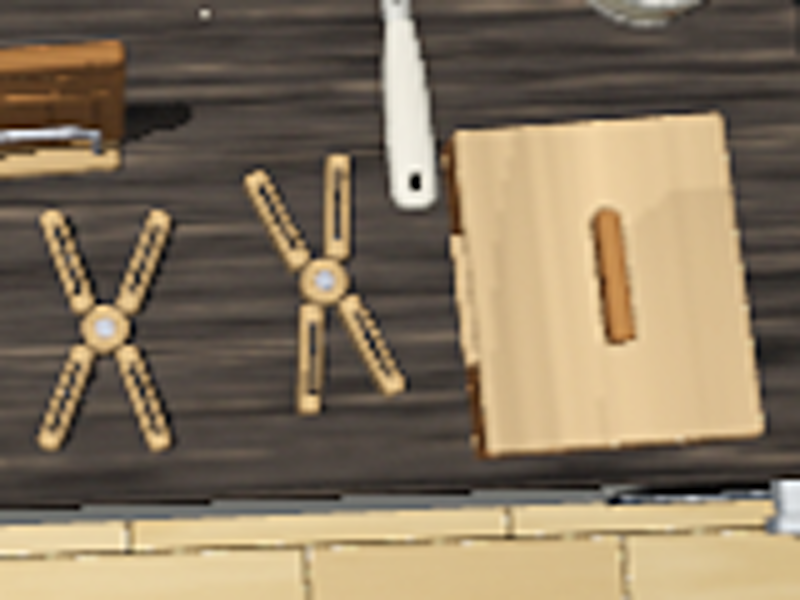

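View pics/sA.png

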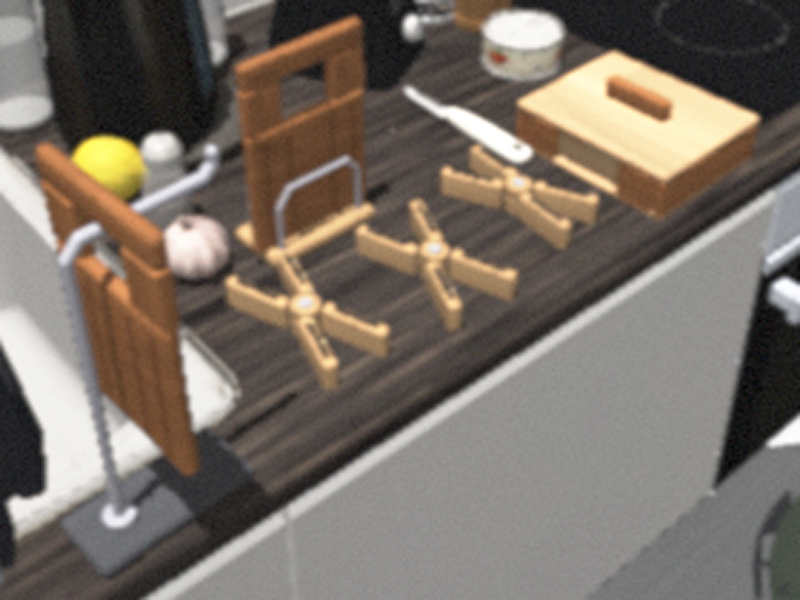

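The crops show the lid corners at (455,130),(722,113),(765,432),(487,457) in tB. The hook arm runs from (45,428) to tip (278,398) in tA. The wet board's top face spans about tA (550,65) to tB (125,52). I'll turn these pixels into world points.

```bash
cat > h.py <<'E'
import numpy as np, cv2
from cell import bot, eyes, probe_bus
def cast(cam,px,z):
    c=eyes.calibration(cam);R=c["extrinsics"][:3,:3];o=-R.T@c["extrinsics"][:3,3]
    px=np.atleast_2d(np.asarray(px,float));d=np.c_[px,np.ones(len(px))]@np.linalg.inv(c["mtx"]).T@R
    return o+d*((z-o[2])/d[:,2])[:,None]
def proj(cam,P):
    c=eyes.calibration(cam);p=np.atleast_2d(P)@c["extrinsics"][:3,:3].T+c["extrinsics"][:3,3];p=p@c["mtx"].T
    return p[:,:2]/p[:,2:]
def down(psi): return [0,np.cos(psi/2),np.sin(psi/2),0]
def tri(pa,pb):  # top px, scene px -> point
    P=[eyes.calibration(n)["mtx"]@eyes.calibration(n)["extrinsics"][:3] for n in("top","scene")]
    X=cv2.triangulatePoints(*P,np.array(pa,float).reshape(2,1),np.array(pb,float).reshape(2,1));return X[:3,0]/X[3,0]
def wood(img):
    h=cv2.cvtColor(img,cv2.COLOR_RGB2HSV)
    return cv2.inRange(h,(8,50,140),(26,190,255))
def trivets(img):
    """centre xy (rivet), bisector angle, per trivet, left to right in the top view"""
    m=wood(img);out=[]
    n,l,s,c=cv2.connectedComponentsWithStats(m)
    for i in range(1,n):
        if not(150<s[i,4]<900 and 195<c[i,1]<270 and s[i,3]<70 and s[i,2]<70): continue
        ys,xs=np.nonzero(l==i);P=cast("top",np.c_[xs,ys],.026)[:,:2]
        w=np.zeros(m.shape,np.uint8);w[l==i]=255
        w=cv2.morphologyEx(w,cv2.MORPH_CLOSE,np.ones((5,5)));hull=cv2.minAreaRect(P.astype(np.float32))
        box=cv2.boxPoints(hull)
        C=np.cov((P-P.mean(0)).T);e,v=np.linalg.eigh(C);a=v[:,1]*np.sign(v[0,1])
        out.append((P.mean(0).round(4),round(float(np.arctan2(a[1],a[0])),3),np.array(hull[0]).round(4),np.array(hull[1]).round(3),int(s[i,4]),c[i].round(1)))
    return out
E
python3 - <<'E'
from h import *
np.set_printoptions(precision=4,suppress=True)
A=lambda p:np.array(p)/5-.4+[115,175]
B=lambda p:np.array(p)/5-.4+[250,175]
S=lambda p:np.array(p)/2.857-.32+[150,160]
for n in("top","scene"):
    E=eyes.calibration(n)["extrinsics"];print(n,-E[:3,:3].T@E[:3,3])
L=cast("top",B([(455,130),(722,113),(765,432),(487,457)]),.048);print("lid",L.mean(0),L)
print("bar",cast("top",B([(607,210),(622,342)]),.07))
print("boardtop",cast("top",[A((549,68)),B((125,53))],.192))
print("standbase",cast("top",[A((597,182)),B((122,165))],.012))
print("hook tip",tri(A((278,398)),S((212,150))),cast("top",A((278,398)),.25),cast("scene",S((212,150)),.25))
print("bend",tri(A((45,428)),S((66,262))), "upright base",cast("scene",S((118,515)),.01))
print("armline",cast("top",A([(60,426),(140,415),(240,404)]),.236))
print("hung",cast("top",A([(87,283),(93,556)]),.26))
img=cv2.cvtColor(cv2.imread("pics/top0.png"),cv2.COLOR_BGR2RGB)
for t in trivets(img):print(t)
print("rivets",cast("top",[A((557,306)),B((105,328)),B((325,280))],.027))
E
```

```text
top [0.2838 0.032  1.1894]
scene [-0.1006  0.5153  0.6103]
lid [ 0.4435 -0.2345  0.048 ] [[ 0.5274 -0.1601  0.048 ]
 [ 0.5313 -0.3034  0.048 ]
 [ 0.3614 -0.3097  0.048 ]
 [ 0.3539 -0.1647  0.048 ]]
bar [[ 0.4773 -0.2324  0.07  ]
 [ 0.4084 -0.2343  0.07  ]]
boardtop [[0.5364 0.1342 0.192 ]
 [0.5393 0.0164 0.192 ]]
standbase [[0.5168 0.1274 0.012 ]
 [0.5222 0.0177 0.012 ]]
hook tip [0.382  0.2484 0.244 ] [[0.3807 0.2462 0.25  ]] [[0.3753 0.2535 0.25  ]]
bend [0.373  0.3528 0.223 ] upright base [[0.3756 0.3515 0.01  ]]
armline [[0.3736 0.3435 0.236 ]
 [0.377  0.3091 0.236 ]
 [0.3801 0.2659 0.236 ]]
hung [[0.4318 0.326  0.26  ]
 [0.3167 0.3203 0.26  ]]
(array([0.5223, 0.075 ]), -1.557, array([0.5217, 0.0733]), array([0.106, 0.014]), 162, array([252.9, 207.3]))
(array([ 0.4545, -0.088 ]), 0.204, array([ 0.4515, -0.0879]), array([0.132, 0.057]), 365, array([314.4, 230. ]))
(array([0.4415, 0.1509]), 0.141, array([0.4461, 0.1492]), array([0.129, 0.061]), 349, array([225.3, 238.1]))
(array([0.4292, 0.0301]), -0.068, array([0.431 , 0.0306]), array([0.067, 0.126]), 361, array([270.7, 241. ]))
rivets [[ 0.4472  0.1488  0.027 ]
 [ 0.431   0.0303  0.027 ]
 [ 0.4524 -0.0884  0.027 ]]
```

```bash
cat >> h.py <<'E'
def st(tag=""):
    print(tag,"t",round(probe_bus.read_clock(),1),"p",np.round(probe_bus.read_position(),4),"F",np.round(probe_bus.read_ft_force(),1),"w",round(probe_bus.read_gripper_width(),3),"ff",round(probe_bus.read_finger_force(),1))
def over(xy,psi,z=.2): bot.move_pose([xy[0],xy[1],z],down(psi))
def line(x,y,z,v=.15,**k): return bot.move_linear([x,y,z],speed=v,**k)
LID=(.443,-.234);YAW=.031;HOB=(.53,-.50)
def snap(name):
    i=eyes.camera("top");cv2.imwrite(f"pics/{name}.png",i[:,:,::-1]);return i
E
python3 - <<'E'
from h import *
st();line(.22,.504,.4,.3)
over(LID,YAW,.2);st();bot.set_gripper(.45,60)
line(*LID,.09,.2);print(line(*LID,.052,.05,until_force=8));st()
bot.set_gripper(0,60);st("grip")
line(*LID,.12,.1);st("lift")
over(HOB,YAW,.12);print(line(*HOB,.018,.06,until_force=6));st("down")
bot.set_gripper(.45);line(*HOB,.15,.2);st()
over((.33,-.42),YAW,.3)
snap("top1")
i=eyes.camera("top")
cv2.imwrite("pics/m1.png",cv2.resize(np.hstack([i[:,:,::-1][170:290,200:480]]),(800,343)))
E
```

```text
t 0.1 p [0.2194 0.5038 0.2306] F [-0.5  0.5 -0.7] w 1.0 ff 0.0
 t 3.6 p [ 0.4434 -0.2335  0.2002] F [-0.5 -0.4  0.3] w 1.004 ff 0.0
False
 t 5.8 p [ 0.4431 -0.2341  0.0521] F [-0.4 -0.   0.3] w 0.452 ff 0.0
grip t 6.1 p [ 0.4434 -0.2344  0.0526] F [-0.6 -0.7  5.1] w 0.144 ff 60.4
lift t 6.9 p [ 0.4425 -0.2336  0.1194] F [-0.3 -0.1 -2.1] w 0.142 ff 59.6
True
down t 9.5 p [ 0.5299 -0.4999  0.0229] F [-0.2  1.   4.4] w 0.148 ff 60.4
 t 10.6 p [ 0.5295 -0.4994  0.1487] F [-0.6 -0.   0.3] w 0.45 ff 0.0
```

View pics/m1.png

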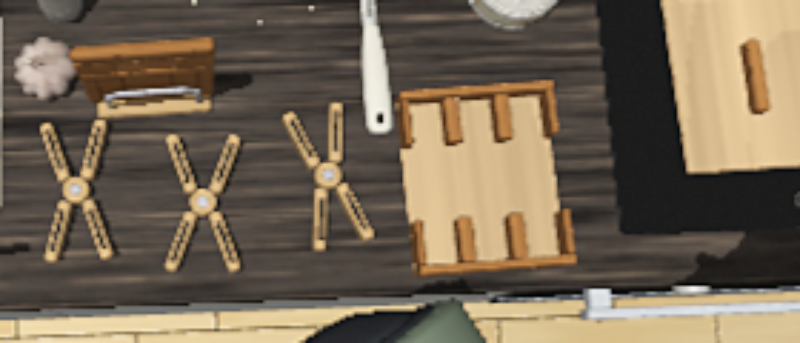

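The lid is on the hob and the tray is open, with its slots clear. All three trivets are still in place at crop (76,189), (203,201) and (328,175). Next I'll refine the tray pose and trivet detection.

```bash
cat >> h.py <<'E'
def trivets(img):
    h=cv2.cvtColor(img,cv2.COLOR_RGB2HSV);m=cv2.inRange(h,(8,45,110),(28,200,255))
    m[:190]=0;m[265:]=0;m[:,335:]=0;m[:,:195]=0
    m=cv2.morphologyEx(m,cv2.MORPH_OPEN,np.ones((2,2)));m2=cv2.morphologyEx(m,cv2.MORPH_CLOSE,np.ones((3,3)));out=[]
    n,l,s,c=cv2.connectedComponentsWithStats(m2)
    for i in range(1,n):
        if s[i,4]<200 or s[i,2]>70 or s[i,3]<30: continue
        ys,xs=np.nonzero((l==i)&(m2>0));P=cast("top",np.c_[xs,ys],.026)[:,:2]
        # rivet: silvery, low-saturation bright pixels near the middle
        cx,cy=c[i];Y,X=np.nonzero((h[:,:,1]<70)&(h[:,:,2]>140));k=np.hypot(X-cx,Y-cy)<5
        r=cast("top",[[X[k].mean(),Y[k].mean()]],.027)[0,:2] if k.sum()>1 else None
        e,v=np.linalg.eigh(np.cov(P.T));a=v[:,1]*np.sign(v[0,1]);u=np.array([-a[1],a[0]])
        o=P.mean(0) if r is None else r;q=(P-o)
        # bisector from the mid-lines of the two ends
        f=q[np.abs(q@a)>.035];s1=f[f@a>0].mean(0);s2=f[f@a<0].mean(0);d=s1-s2
        out.append(dict(c=np.round(o,4),mean=P.mean(0).round(4),th=round(float(np.arctan2(a[1],a[0])),3),th2=round(float(np.arctan2(d[1],d[0])),3),n=int(s[i,4]),ends=(round(f[f@a>0].std(0)[1],4),round(f[f@a<0].std(0)[1],4))))
    return out
E
python3 - <<'E'
from h import *
np.set_printoptions(precision=4,suppress=True)
i=cv2.imread("pics/top1.png")[:,:,::-1].copy()
for t in trivets(i):print(t)
C=lambda p:np.array(p)/2.857-.32+[200,170]
T=cast("top",C([(400,92),(553,82),(577,258),(418,272)]),.04);print(T.mean(0),T)
D=cast("top",C([(443,99),(461,142),(458,217),(475,262),(494,96),(512,140),(507,213),(526,259)]),.039);print(D)
# raw mask crop
h=cv2.cvtColor(i,cv2.COLOR_RGB2HSV);m=cv2.inRange(h,(8,45,110),(28,200,255))
cv2.imwrite("pics/mk.png",cv2.resize(m[185:275,195:345],None,fx=5,fy=5,interpolation=0))
E
```

```text
{'c': array([0.4649, 0.1242]), 'mean': array([0.4649, 0.1242]), 'th': -0.671, 'th2': -0.588, 'n': 692, 'ends': (np.float64(0.0332), np.float64(0.0186))}
{'c': array([ 0.4521, -0.0881]), 'mean': array([ 0.4488, -0.0907]), 'th': 0.204, 'th2': 0.208, 'n': 497, 'ends': (np.float64(0.0203), np.float64(0.0197))}
{'c': array([0.4311, 0.0304]), 'mean': array([0.4328, 0.0324]), 'th': 0.186, 'th2': 0.161, 'n': 548, 'ends': (np.float64(0.0361), np.float64(0.0248))}
[ 0.4444 -0.2339  0.04  ] [[ 0.5256 -0.1588  0.04  ]
 [ 0.5299 -0.3034  0.04  ]
 [ 0.3646 -0.3099  0.04  ]
 [ 0.3574 -0.1636  0.04  ]]
[[ 0.5176 -0.1989  0.039 ]
 [ 0.4761 -0.2125  0.039 ]
 [ 0.4063 -0.2043  0.039 ]
 [ 0.3646 -0.2166  0.039 ]
 [ 0.5187 -0.247   0.039 ]
 [ 0.4762 -0.2603  0.039 ]
 [ 0.4083 -0.2497  0.039 ]
 [ 0.3655 -0.2634  0.039 ]]
```

View pics/mk.png

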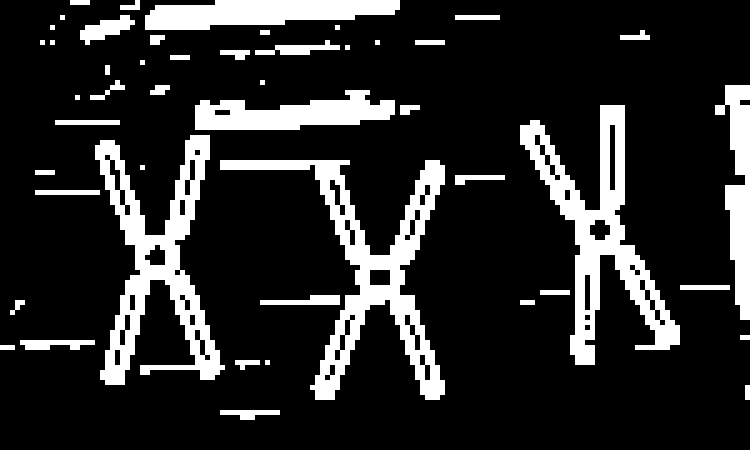

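```bash
cat >> h.py <<'E'
def trivets(img):
    h=cv2.cvtColor(img,cv2.COLOR_RGB2HSV);m=cv2.inRange(h,(8,60,155),(28,200,255))
    m[:185]=0;m[270:]=0;m[:,335:]=0;m[:,:195]=0;out=[]
    cl=cv2.morphologyEx(m,cv2.MORPH_CLOSE,np.ones((3,3)))
    n,l,s,c=cv2.connectedComponentsWithStats(cl)
    sv=((h[:,:,1]<70)&(h[:,:,2]>130)).astype(np.uint8)
    for i in range(1,n):
        if s[i,4]<150 or s[i,3]<20: continue
        ys,xs=np.nonzero(l==i);Y,X=np.nonzero(sv);k=np.hypot(X-c[i][0],Y-c[i][1])<6
        if k.sum()<2: continue
        r=cast("top",[[X[k].mean(),Y[k].mean()]],.027)[0,:2]
        q=cast("top",np.c_[xs,ys],.026)[:,:2]-r;q=q[np.hypot(*q.T)<.074]
        e,v=np.linalg.eigh(q.T@q);a=v[:,1]*np.sign(v[0,1])
        u=np.array([-a[1],a[0]]);f=q[np.abs(q@a)>.03];w=f@u;up=f@a>0
        # four arms: mean position of each, unit directions -> bisector
        arms=[f[up&(w>0)],f[up&(w<0)],f[~up&(w<0)],f[~up&(w>0)]]
        an=[np.arctan2(*(A.mean(0)*sg)[::-1]) for A,sg in zip(arms,(1,1,-1,-1)) if len(A)]
        out.append(dict(c=r.round(4),th=round(float(np.arctan2(a[1],a[0])),3),bis=round(float(np.mean(an)),3),arms=np.round(an,2).tolist(),n=int(s[i,4])))
    return sorted(out,key=lambda t:t["c"][1])
TR=np.array([.444,-.2337])
def slot(k): return TR+.048*k*np.array([-np.sin(YAW),np.cos(YAW)])
def stow(c,th,k):
    d=np.array([np.cos(th),np.sin(th)])
    p=c-.026*d;over(p,th,.15);bot.set_gripper(.9,40);line(*p,.05,.25);line(*p,.006,.08,until_force=10);st("at")
    bot.set_gripper(0,40);st("squeezed");bot.wait(.2)
    bot.set_gripper(.40);p=c-.010*d;line(*p,.006,.06);bot.set_gripper(0,60);st("grip")
    line(*p,.11,.2)
    g=slot(k)-.010*np.array([np.cos(YAW),np.sin(YAW)]);over(g,YAW,.11);line(*g,.05,.2);hit=line(*g,.0115,.05,until_force=6);st(f"placed hit={hit}")
    bot.set_gripper(.40);line(*g,.13,.2);st("free")
def clear(): over((.33,-.42),YAW,.3)
E
python3 - <<'E'
from h import *
i=snap("top2")
T=trivets(i)
for t in T:print(t)
t=T[0]
if len(T)==3 and abs(t["th"]-t["bis"])<.06:
    stow(t["c"],t["bis"],1);clear();i=snap("top3")
    for t in trivets(i):print(t)
    cv2.imwrite("pics/m3.png",cv2.resize(i[:,:,::-1][170:290,200:480],(800,343)))
E
```

```text
{'c': array([ 0.4521, -0.0881]), 'th': 0.22, 'bis': 0.177, 'arms': [0.56, -0.19, 0.56, -0.22], 'n': 418}
{'c': array([0.4311, 0.0304]), 'th': -0.026, 'bis': -0.042, 'arms': [0.44, -0.52, 0.43, -0.52], 'n': 434}
```

```bash
sed -i 's/m\[:185\]=0;m\[270:\]/m[:185]=0;m[:211,230:278]=0;m[270:]/' h.py
python3 - <<'E'
from h import *
i=snap("top2b")
T=trivets(i)
for t in T:print(t)
t=T[0]
if abs(t["th"]-t["bis"])<.06 and abs(t["c"][1]+.088)<.02:
    stow(t["c"],t["bis"],1);clear();i=snap("top3")
    for t in trivets(i):print(t)
    cv2.imwrite("pics/m3.png",cv2.resize(i[:,:,::-1][170:290,200:480],(800,343)))
E
```

```text
{'c': array([ 0.4521, -0.0881]), 'th': 0.22, 'bis': 0.177, 'arms': [0.56, -0.19, 0.56, -0.22], 'n': 418}
{'c': array([0.4311, 0.0304]), 'th': -0.026, 'bis': -0.042, 'arms': [0.44, -0.52, 0.43, -0.52], 'n': 434}
{'c': array([0.4476, 0.149 ]), 'th': 0.029, 'bis': 0.026, 'arms': [0.45, -0.4, 0.44, -0.39], 'n': 433}
at t 15.0 p [ 0.4269 -0.0928  0.0065] F [ 0.1 -0.4  0.5] w 0.898 ff 0.0
squeezed t 15.5 p [ 0.4269 -0.0931  0.0066] F [-2.1  0.4  7.5] w 0.267 ff 39.5
grip t 16.6 p [ 0.4422 -0.0899  0.0062] F [-1.2 -0.2  4. ] w 0.256 ff 58.9
placed hit=True t 19.0 p [ 0.4319 -0.1857  0.0122] F [-0.9  0.7  5.5] w 0.254 ff 60.3
free t 20.0 p [ 0.432  -0.1857  0.1293] F [-0.   0.9 -1. ] w 0.399 ff 0.0
{'c': array([0.4311, 0.0304]), 'th': -0.026, 'bis': -0.042, 'arms': [0.44, -0.52, 0.43, -0.52], 'n': 434}
{'c': array([0.4476, 0.149 ]), 'th': 0.029, 'bis': 0.026, 'arms': [0.45, -0.4, 0.44, -0.39], 'n': 433}
```

View pics/m3.png

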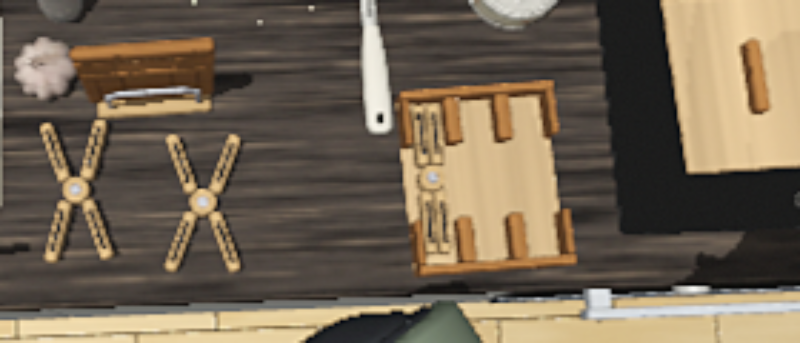

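The first trivet lies shut in the left slot with its rivet at crop (431,177), so I'll continue with the other two.

Run:
```python
from h import *
for k in (0,-1):
    clear() if k<0 else None
    T=trivets(snap(f"top4{k}"))
    for t in T:print(t)
    if len(T)!=(2 if k==0 else 1) or abs(T[0]["th"]-T[0]["bis"])>.06: print("stop");break
    stow(T[0]["c"],T[0]["bis"],k)
clear();i=snap("top5");cv2.imwrite("pics/m5.png",cv2.resize(i[:,:,::-1][170:290,200:480],(800,343)))
```

```text
{'c': array([0.4311, 0.0304]), 'th': -0.026, 'bis': -0.042, 'arms': [0.44, -0.52, 0.43, -0.52], 'n': 434}
{'c': array([0.4476, 0.149 ]), 'th': 0.029, 'bis': 0.026, 'arms': [0.45, -0.4, 0.44, -0.39], 'n': 433}
at t 24.8 p [0.4057 0.0314 0.0065] F [-0.4  0.9  0.3] w 0.903 ff 0.0
squeezed t 25.3 p [0.4054 0.0313 0.0065] F [-2.2 -0.1  8.7] w 0.27 ff 39.5
grip t 26.4 p [0.4209 0.0307 0.0062] F [-0.6 -0.8  4.5] w 0.264 ff 59.4
placed hit=True t 29.3 p [ 0.4333 -0.2336  0.0121] F [-0.3  0.9  5.4] w 0.259 ff 59.7
free t 30.3 p [ 0.4335 -0.2336  0.1293] F [-0.3 -0.1 -0.2] w 0.404 ff 0.0
{'c': array([0.4476, 0.149 ]), 'th': 0.029, 'bis': 0.026, 'arms': [0.45, -0.4, 0.44, -0.39], 'n': 433}
at t 37.4 p [0.4221 0.1484 0.0065] F [ 0.   0.4 -0.3] w 0.905 ff 0.0
squeezed t 37.9 p [0.4219 0.1483 0.0066] F [-1.  -1.7  7. ] w 0.266 ff 39.6
grip t 39.0 p [0.4374 0.1485 0.0061] F [-1.3 -0.5  3.4] w 0.262 ff 59.3
placed hit=True t 45.3 p [ 0.4349 -0.2815  0.0122] F [-0.9  0.3  5.5] w 0.26 ff 59.7
free t 46.3 p [ 0.435  -0.2816  0.1292] F [-0.4 -0.4 -0.1] w 0.4 ff 0.0
```

View pics/m5.png

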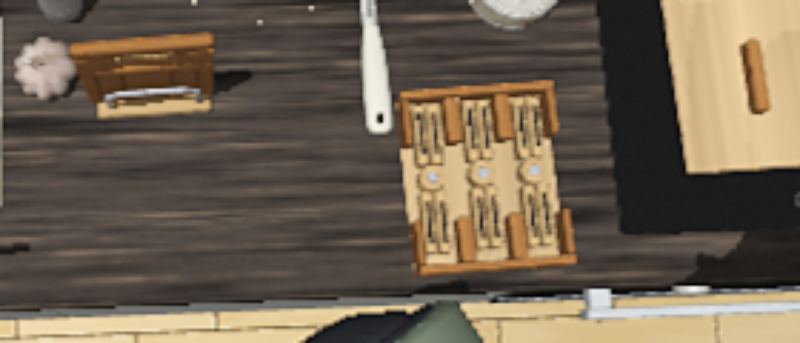

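All three trivets lie shut and flat, one per slot, with rivets at crop (431,177), (483,173) and (534,170). Now for the lid.

Run:
```python
from h import *
over(HOB,YAW,.15);bot.set_gripper(.45,60);line(*HOB,.06,.2);line(*HOB,.0229,.05,until_force=8)
bot.set_gripper(0,60);st("grip");line(*HOB,.12,.1);st("lift")
over(LID,YAW,.12);line(*LID,.07,.1);print(line(*LID,.050,.04,until_force=6));st("down")
bot.set_gripper(.45);st("rel");line(*LID,.15,.2)
clear();i=snap("top6");cv2.imwrite("pics/m6.png",cv2.resize(i[:,:,::-1][170:290,200:480],(800,343)))
j=eyes.camera("scene");cv2.imwrite("pics/s6.png",cv2.resize(j[:,:,::-1][160:260,300:430],(780,600),interpolation=cv2.INTER_CUBIC))
```

```text
grip t 50.4 p [ 0.5303 -0.5003  0.0236] F [-0.3  1.4  3.6] w 0.145 ff 62.2
lift t 51.5 p [ 0.5296 -0.4995  0.119 ] F [ 0.3 -0.2 -2.3] w 0.146 ff 61.6
True
down t 53.7 p [ 0.4432 -0.2341  0.0534] F [-0.8  0.8  5.7] w 0.15 ff 62.8
rel t 54.1 p [ 0.4425 -0.2337  0.0526] F [-0.5  0.2 -0.1] w 0.453 ff 0.0
```

View pics/s6.png

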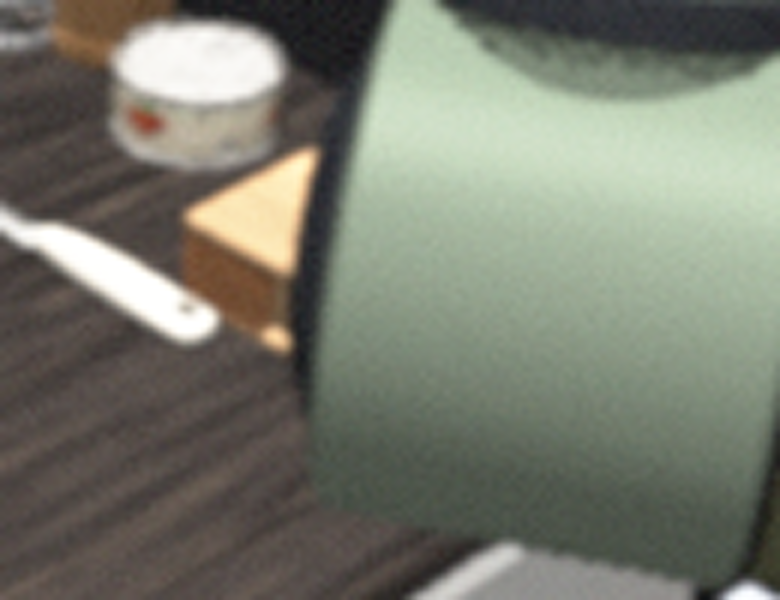

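The lid went down to the same height as when I first gripped it. The arm hides most of it here, so I'll check it again later. Next is the board.

```bash
cat >> h.py <<'E'
BY=.033;S=-.036;AY=.075
UP=np.array([.3733,.350]);AD=np.array([np.sin(AY),-np.cos(AY)])
def hang(dist): # TCP xy for the board centre at this distance from the upright
    return UP+dist*AD+S*np.array([np.cos(AY),np.sin(AY)])
E
python3 - <<'E'
from h import *
psi=np.pi/2+BY;g=np.array([.538,.0753])+S*np.array([np.cos(psi),np.sin(psi)])
over(g,psi,.30);bot.set_gripper(.6,80);st();line(*g,.21,.15);print(line(*g,.162,.06,until_force=8));st("at")
bot.set_gripper(0,80);st("grip")
line(*g,.26,.06);st("lift");line(*g,.32,.1)
bot.move_pose([.40,.06,.32],down(AY));p=hang(.15);line(*p,.32,.1);line(*p,.253,.08);st("approach")
i=snap("top7");j=eyes.camera("scene")
cv2.imwrite("pics/s7.png",np.vstack([cv2.resize(j[:,:,::-1][190:310,150:350],(500,300)),cv2.resize(i[:,:,::-1][170:290,110:310],(500,300))]))
E
```

```text
t 58.0 p [0.5392 0.0387 0.3   ] F [-0.2 -0.4 -0.4] w 0.599 ff 0.0
False
at t 59.7 p [0.5395 0.0393 0.1623] F [-0.1  0.7 -0.5] w 0.601 ff 0.0
grip t 60.1 p [0.5398 0.0391 0.1625] F [ 0.8 -0.3  1.9] w 0.125 ff 79.2
lift t 61.9 p [0.539  0.0393 0.2596] F [ 0.8 -0.  -1.6] w 0.126 ff 78.8Traceback (most recent call last):
  File "<stdin>", line 6, in <module>
  File "h.py", line 33, in line
    def line(x,y,z,v=.15,**k): return bot.move_linear([x,y,z],speed=v,**k)
                                      ~~~~~~~~~~~~~~~^^^^^^^^^^^^^^^^^^^^^
host.PlanningError: the arm cannot follow that straight line within its joint ranges
```

Run:
```python
from h import *
st();print(np.round(probe_bus.read_joint_positions(),2))
for a in (AY,AY+np.pi,AY-np.pi):
  for d,z in((.15,.32),(.15,.29),(.15,.253),(.066,.253)):
    q=bot.solve_ik([*hang(d),z],down(a));print(round(a,2),d,z,None if q is None else np.round(q,2))
```

```text
t 64.0 p [0.4002 0.06   0.3198] F [ 0.1 -0.8 -1.9] w 0.124 ff 78.8
[-0.03  0.   -0.36  1.21  0.    3.03]
0.07 0.15 0.32 [ 0.33 -0.01 -0.37  1.21  0.   -2.89]
0.07 0.15 0.29 [ 0.33  0.01 -0.43  1.13  0.   -2.89]
0.07 0.15 0.253 [ 0.33  0.03 -0.5   1.04  0.   -2.89]
0.07 0.066 0.253 [ 0.52  0.11 -0.41  1.05  0.   -2.7 ]
3.22 0.15 0.32 [ 0.33 -0.01 -0.37  1.21  0.    0.26]
3.22 0.15 0.29 [ 0.33  0.01 -0.43  1.13  0.    0.26]
3.22 0.15 0.253 [ 0.33  0.03 -0.5   1.04  0.    0.26]
3.22 0.066 0.253 [ 0.52  0.11 -0.41  1.05  0.    0.45]
-3.07 0.15 0.32 [ 0.33 -0.01 -0.37  1.21  0.    0.26]
-3.07 0.15 0.29 [ 0.33  0.01 -0.43  1.13  0.    0.26]
-3.07 0.15 0.253 [ 0.33  0.03 -0.5   1.04  0.    0.26]
-3.07 0.066 0.253 [ 0.52  0.11 -0.41  1.05  0.    0.45]
```

```bash
sed -i 's/dist\*AD+S\*/dist*AD-S*/' h.py
python3 - <<'E'
from h import *
bot.move_pose([.40,.06,.32],down(AY+np.pi));p=hang(.15);line(*p,.32,.1);line(*p,.253,.08);st("approach")
i=snap("top7");j=eyes.camera("scene")
cv2.imwrite("pics/s7.png",np.vstack([cv2.resize(j[:,:,::-1][190:310,150:350],(500,300)),cv2.resize(i[:,:,::-1][170:290,110:310],(500,300))]))
E
```

```text
approach t 69.3 p [0.4208 0.2032 0.2535] F [ 0.3 -0.9 -3.1] w 0.126 ff 78.7
```

View pics/s7.png

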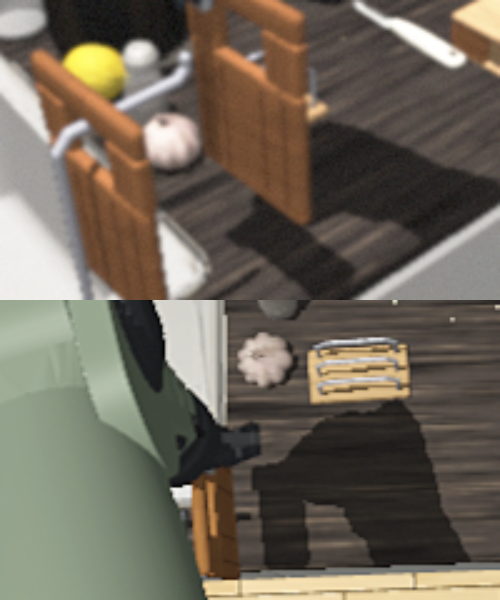

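The board is held upright with its slot facing the hook tip (scene crop around 185,65), and the first board is undisturbed. I'll thread it on.

Run:
```python
from h import *
p=hang(.068);hit=line(*p,.253,.06,until_force=5);st(f"threaded {hit}")
if not hit:
    hit=line(*p,.226,.03,until_force=2.5);st(f"lowered {hit}")
j=eyes.camera("scene")
cv2.imwrite("pics/s8.png",cv2.resize(j[:,:,::-1][190:340,150:350],(800,600)))
```

```text
threaded False t 70.9 p [0.4143 0.2846 0.253 ] F [ 0.1  0.4 -1.4] w 0.127 ff 78.7
lowered True t 71.6 p [0.4141 0.2848 0.2301] F [-0.4 -0.4  5.6] w 0.122 ff 80.1
```

View pics/s8.png

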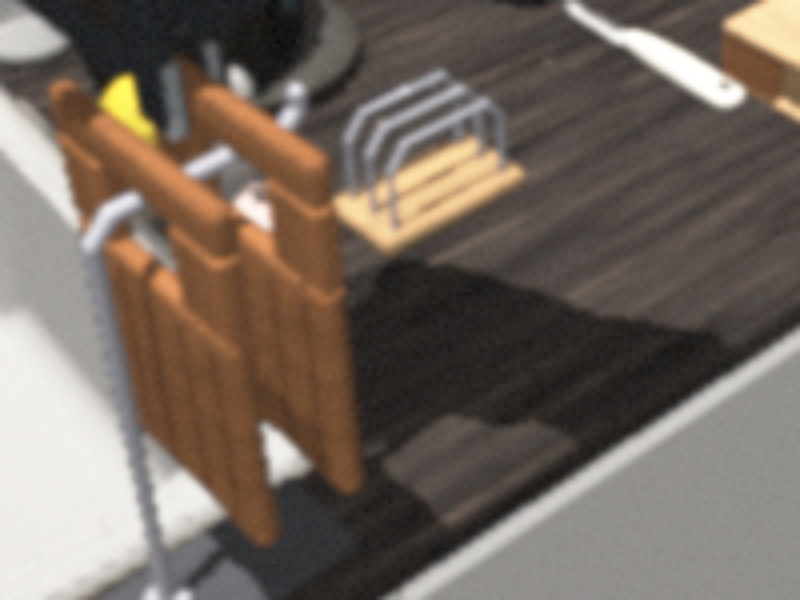

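The board's strip rests on the arm in front of the first board, at the predicted height. I'll release it, retreat and check.

Run:
```python
from h import *
bot.set_gripper(.3);st("rel");p=probe_bus.read_position();line(p[0],p[1],.36,.08)
bot.move_pose([.42,.02,.40],down(AY+np.pi));bot.wait(1.5);bot.move_pose([.22,.35,.42],down(AY+np.pi));bot.wait(.5);st()
i=snap("top9");j=eyes.camera("scene")
cv2.imwrite("pics/s9.png",np.vstack([cv2.resize(j[:,:,::-1][150:340,130:430],(760,480))[:300],cv2.resize(i[:,:,::-1][170:290,110:420],(760,295))]))
```

```text
rel t 72.0 p [0.4135 0.2844 0.229 ] F [-1.3 -0.8  0.1] w 0.304 ff 0.0
 t 78.2 p [0.2201 0.3499 0.42  ] F [ 0.2 -0.4 -0.1] w 0.297 ff 0.0
```

View pics/s9.png

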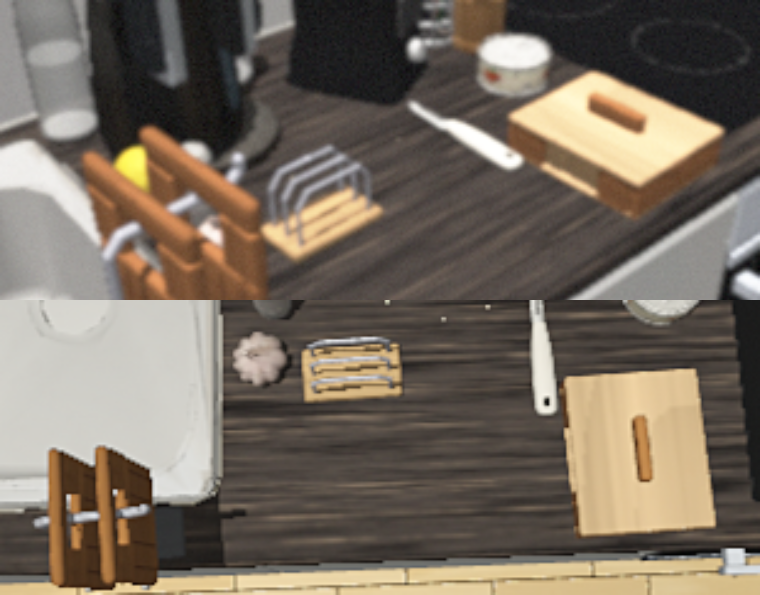

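Both boards hang on the hook, the lid is on the tray and the bystanders haven't moved. One numeric check of the lid against the first picture, then I'll hand in.

Run:
```python
from h import *
a=cv2.imread("pics/top0.png",0)[190:275,335:408].astype(np.float32);b=cv2.imread("pics/top9.png",0)[190:275,335:408].astype(np.float32)
s=cv2.phaseCorrelate(a,b,cv2.createHanningWindow(a.shape[::-1],cv2.CV_32F));d=np.abs(a-b).mean();print(s,d)
a=cv2.imread("pics/scene0.png",0)[175:235,328:420].astype(np.float32);b=eyes.camera("scene");b=cv2.cvtColor(b,cv2.COLOR_RGB2GRAY)[175:235,328:420].astype(np.float32)
s2=cv2.phaseCorrelate(a,b,cv2.createHanningWindow(a.shape[::-1],cv2.CV_32F));print(s2)
if max(map(abs,s[0]+s2[0]))<1: print(bot.close_job())
```

```text
((0.07319811721596636, 0.330258510109374), 0.9750039345070168) 4.0340047
((-0.15792491673632014, 0.30895444448622555), 0.9486162857876883)
the job is handed in; nothing more can be done
None
```

I handed the job in at about 78 s: all three trivets are shut and flat in their own slots, the lid is back on within about 1 mm of where it started, and the wet board hangs in front of the first one with the bystanders untouched.

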